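Put the test weights back in their cases after a scale check

TASK

The check of the bench scale is finished: take the stack of four steel test weights off its pan and put each weight back in its own round case, the smallest weight in the smallest case and so on up to the largest, standing flat in the well. Do not drop a weight and do not lean on or knock the scale.

Things in the scene. Friction and masses are not known exactly. Their poses are not given: they have to be found in the camera images.
- w500: 500 g test weight, an upright stainless steel cylinder 60 mm in diameter and 25 mm high (largest diameter of the four), 500 g; at the start bottom of the stack, standing on the scale's pan. Origin: centre of its underside; z up along its axis.
- w200: 200 g test weight, an upright stainless steel cylinder 46 mm in diameter and 18 mm high (second largest diameter of the four), 200 g; at the start second from the bottom, on the 500 g weight (up to 3 mm off its centre). Origin: centre of its underside; z up along its axis.
- w100: 100 g test weight, an upright stainless steel cylinder 32 mm in diameter and 18 mm high (second smallest diameter of the four), 100 g; at the start third from the bottom, on the 200 g weight (up to 3 mm off its centre). Origin: centre of its underside; z up along its axis.
- w50: 50 g test weight, an upright stainless steel cylinder 18 mm in diameter and 26 mm high (smallest diameter of the four), 50 g; at the start top of the stack, on the 100 g weight (up to 3 mm off its centre). Origin: centre of its underside; z up along its axis.
- case500: storage case of the 500 g weight (largest of the four cases): lower half of a round black plastic case, fixed on the desk, outside diameter 82 mm, 12 mm high, without its lid (white lids lie apart on a pink sheet); flat-floored round well 74 mm in diameter lined grey; the well's floor is 7 mm above the underside, its rim 5 mm above the floor, so the seated weight stands 20 mm proud of the rim. Origin: centre of its underside, on the desk; z up.
- case200: storage case of the 200 g weight (second largest of the four cases): lower half of a round black plastic case, fixed on the desk, outside diameter 68 mm, 12 mm high, without its lid (white lids lie apart on a pink sheet); flat-floored round well 60 mm in diameter lined grey; the well's floor is 7 mm above the underside, its rim 5 mm above the floor, so the seated weight stands 13 mm proud of the rim. Origin: centre of its underside, on the desk; z up.
- case100: storage case of the 100 g weight (second smallest of the four cases): lower half of a round black plastic case, fixed on the desk, outside diameter 54 mm, 12 mm high, without its lid (white lids lie apart on a pink sheet); flat-floored round well 46 mm in diameter lined grey; the well's floor is 7 mm above the underside, its rim 5 mm above the floor, so the seated weight stands 13 mm proud of the rim. Origin: centre of its underside, on the desk; z up.
- case50: storage case of the 50 g weight (smallest of the four cases): lower half of a round black plastic case, fixed on the desk, outside diameter 40 mm, 12 mm high, without its lid (white lids lie apart on a pink sheet); flat-floored round well 32 mm in diameter lined grey; the well's floor is 7 mm above the underside, its rim 5 mm above the floor, so the seated weight stands 21 mm proud of the rim. Origin: centre of its underside, on the desk; z up.
- scale: white bench scale fixed on the desk, 235 mm (x) by 190 mm (y), grey display console along its -x edge, at most 52 mm high; its flat dark grey pan, 150 mm (x) by 170 mm (y), is centred at x +35 mm, top 64 mm above the desk. The stack stands within 20 mm of the pan's centre in x and y. Origin: centre of its underside. A white instrument of like size, 65 mm high, lies on the desk's other side.
Not all that is in view belongs to the job. What is shaped like the w500 but red is not meant.

How it is judged:
At the end, for the whole second after the job is handed in: Each of the four weights stands upright (within 0.08 rad) on the floor of the well of its own case: origin within 10 mm of the case's axis and 4 to 9.5 mm above the case's underside (7 mm when flat on the floor), at rest (slower than 0.02 m/s) (horizontal distance between w500 and case500 below 0.01 m and z of w500 in the frame of case500 between 0.004 and 0.0095 m and angle between each of w500, w200, w100, w50's own z axis and vertical below 0.08 rad and linear speed of each of w500, w200, w100, w50 below 0.02 m/s and horizontal distance between w200 and case200 below 0.01 m and z of w200 in the frame of case200 between 0.004 and 0.0095 m and horizontal distance between w100 and case100 below 0.01 m and z of w100 in the frame of case100 between 0.004 and 0.0095 m and horizontal distance between w50 and case50 below 0.01 m and z of w50 in the frame of case50 between 0.004 and 0.0095 m); the robot touches nothing.
It fails at once if a weight falls: it moves faster than 0.7 m/s (a free fall of about 25 mm) while no finger touches it ((linear speed of w500 above 0.7 m/s and contact force between the fingers and w500 below 0.05 N) or (linear speed of w200 above 0.7 m/s and contact force between the fingers and w200 below 0.05 N) or (linear speed of w100 above 0.7 m/s and contact force between the fingers and w100 below 0.05 N) or (linear speed of w50 above 0.7 m/s and contact force between the fingers and w50 below 0.05 N)).
It fails at once if the robot presses or knocks the scale with more than 20 N (contact force between any of the fingers, the arm and scale above 20 N).
It also fails if it takes over 104 s, if anything falls off the work surface, if the arm or the gripper's body presses on something with over 40 N, if the wrist force passes 120 N, or if a joint passes its speed limit or range.

ROBOT

A 6-joint arm with a two-finger parallel gripper is mounted at the origin on the work surface. World frame = base frame: x ahead of the robot, y to its left, z up, the work surface at z = 0. Lengths are in m, angles in rad, forces in N, time in s.
With the tool pointing down it reaches from about 0.275 to 0.75 m from the base axis. Payload 10.2 kg.
Tool frame: the origin (TCP) lies at the very end of the fingers, on their centre line; the grasp point (between the pads) lies 19 mm behind it; z points along the fingers, y is the direction in which the jaws open and shut (so a half turn about z gives the same grasp; the last joint's range is limited). The gripper opens to 85 mm and grips with 20 to 120 N. Pads are 22 mm wide; open, the fingers measure 114 mm over their backs; the gripper's body (76 mm by 85 mm) begins 54 mm behind the grasp point. The pads swing forward as they close: fully open they stand 13 mm farther back than shut.
Start: joints at [0.988, 0.313, 1.498, -0, 1.331, -0.223], TCP at [0.185, 0.491, 0.231] pointing down, gripper open.
Joint ranges: [-2.94, 2.94], [-0.97, 2.17], [0.19, 2.56], [-1.23, 4.37], [0.02, 3.11], [-2.88, 2.88]. Speed limits (rad/s): [2.39, 2.39, 3.01, 3.14, 3.14, 3.14].

INTERFACE

Orientations are given as a rotation vector (axis times angle).
In Python, from bench import manip gives the robot as it stands.
- The arm moves only by the shell command python3 -m crank 'ROWS' [FORCE]. ROWS is JSON, a list of rows, each a list of 7 numbers: the turn, a rotation vector about the world's x, y, z in rad, then the shift along the world's x, y, z in m, then the opening, from 0 (shut) to 1 (fully open). A call has exactly 8 rows; each row shifts and turns the commanded pose from where the row before left it; what a row does not reach is not made up. A row lasts 1/12 s, in which the tool goes at most 41.7 mm and 7.16 degrees, less where a joint would pass 70% of its speed; a pose out of reach is approached as far as the arm can. A call with a gripper value outside its range is refused whole. The fingers move at their own pace and stop on an object; FORCE is the grip in N (left out, the last holds). Time passes only in rows, so rows that do not move let the fingers close, or fill a call up. It gives the time, the measured TCP pose, the force and the opening at its end, in the units of the state.
- manip.get_obs(): the state, without advancing time (a new reading comes with each control period).
- manip.capture(name): name is "scene" or "top" or "wrist"; returns a dict with "image" (420x560x3 uint8, red, green, blue), "fx", "fy", "cx", "cy" (pixels), "rvec" (rotation vector, rad) and "tvec" (3), from world to camera coordinates, as OpenCV has them; the wrist camera has in their place "mount" (4x4, takes a point from camera to tool coordinates, whose origin is the TCP and whose axes are the flange's). Camera axes: x right, y down, z forward; pixel columns grow to the right and rows downward; lengths in m; the calibration is good to about 2 mm. The wrist camera is an equidistant fisheye: a pixel r from the principal point sees the ray r / f radians off the axis. A picture is of the moment at which its call begins: read the wrist's pose just before it. There is no depth.
- manip.close_job(): hands the job in, once; it reports no verdict.
The state is a dict: "clock": time; "qpos": joint angles; "qvel": joint speeds; "joint_efforts": joint torques, N m; "tool_pos": TCP position; "eef_rot": TCP orientation; "ft_force": force on the tool from outside, world axes, zero at the start; "ft_torque": the same for the moment, N m; "grip_width": finger opening in m.
Only numpy, scipy, OpenCV 4.12 (cv2) and the standard library are available. Lean on these libraries where they do the work, as an engineer would, in place of code of your own. Each camera call takes 0.05 s, during which the arm holds its last target. There are 200 camera calls.

## Working session

There is one attempt and no reset: what is moved stays moved. The work goes in short steps, Python scripts to look and compute and a shell command to move; the robot and the scene stay as the last step left them, time stands still between calls to the robot, and variables do not carry over. Pictures are saved under pics/ and viewed, about 12 in all and at most 16, crops included, and the job is handed in when it is done.

```bash
mkdir -p pics; python3 - <<'E'
from bench import manip
import cv2,numpy as np
print(manip.get_obs())
for n in("scene","top","wrist"):
    c=manip.capture(n);cv2.imwrite(f"pics/{n}0.png",c["image"][:,:,::-1])
    print(n,{k:(np.round(v,4).tolist() if not np.isscalar(v) else v) for k,v in c.items() if k!="image"})
    np.save(f"pics/{n}0.npy",c,allow_pickle=True)
E
```

```text
{'clock': 0.0, 'qpos': array([ 9.87589238e-01,  3.13478300e-01,  1.49842695e+00, -1.91917222e-06,
        1.33099674e+00, -2.23404467e-01]), 'qvel': array([ 1.67389359e-03, -1.56812258e-04, -1.14623291e-03,  5.48630891e-05,
       -1.71979526e-03,  8.31277947e-04]), 'joint_efforts': array([ 5.60006411e-04, -4.12268007e+01, -2.59747392e+01, -1.40326169e-04,
        4.10636640e-03, -1.26224134e-05]), 'tool_pos': array([0.18471893, 0.49116166, 0.23072441]), 'eef_rot': array([-5.62040510e-01, -3.09038729e+00,  1.89253520e-03]), 'ft_force': array([-0.28023124, -0.178496  ,  0.01988434]), 'ft_torque': array([ 0.00250546, -0.06768638, -0.02097313]), 'grip_width': 0.08521300142704719}
scene {'fx': 403.33942464677443, 'fy': 403.33942464677443, 'cx': 279.92934891150645, 'cy': 210.49388796600937, 'rvec': [2.2933, 0.6669, -0.2556], 'tvec': [-0.4696, -0.1799, 1.2438]}
top {'fx': 545.8432614129649, 'fy': 545.8432614129649, 'cx': 274.84232120019846, 'cy': 208.2977930108117, 'rvec': [2.1868, -2.2034, 0.0728], 'tvec': [-0.0263, 0.574, 1.5519]}
wrist {'fx': 325.19226210127806, 'fy': 325.19226210127806, 'cx': 282.2506178170766, 'cy': 207.24266233721806, 'mount': [[0.001, -0.9493, -0.3145, 0.0808], [1.0, 0.0007, 0.0013, -0.0014], [-0.001, -0.3145, 0.9493, -0.144], [0.0, 0.0, 0.0, 1.0]]}
```

View pics/top0.png

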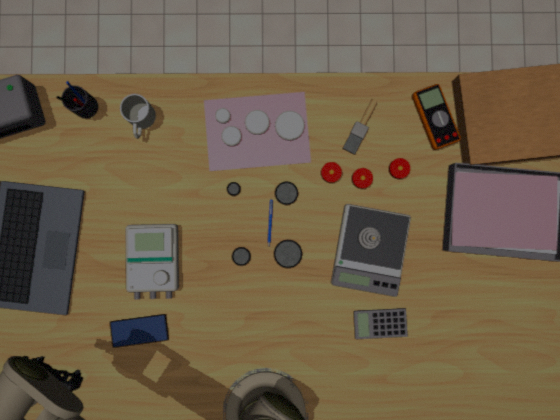

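View pics/scene0.png

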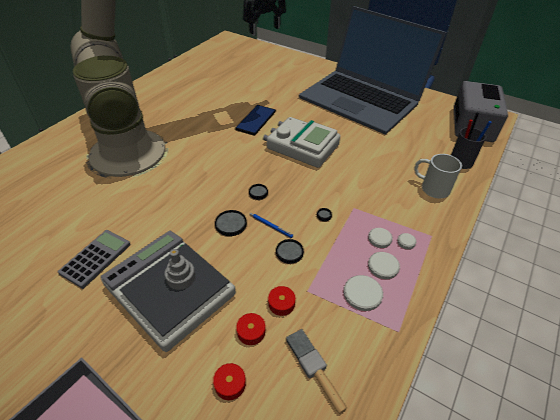

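The top view shows black cases at about (233,189), (241,256), (286,193) and (288,254). The stack is on the scale at (370,238). Possible mix-ups:
- red cylinders at (331,172), (362,178) and (400,168)
- white lids at (223,116), (232,136), (257,122) and (290,125)
- the white instrument at (151,258)

By size, case50 is (233,189), case100 is (241,256), case200 is (286,193) and case500 is (288,254).

```bash
cat > h.py <<'E'
import numpy as np,cv2
def load(n): return np.load(f"pics/{n}.npy",allow_pickle=True).item()
def unproj(c,u,v,z):
    R=cv2.Rodrigues(np.array(c["rvec"],float))[0];t=np.array(c["tvec"]).ravel()
    d=R.T@np.array([(u-c["cx"])/c["fx"],(v-c["cy"])/c["fy"],1]);o=-R.T@t
    return o+d*(z-o[2])/d[2]
def proj(c,p):
    K=np.array([[c["fx"],0,c["cx"]],[0,c["fy"],c["cy"]],[0,0,1.]])
    return cv2.projectPoints(np.atleast_2d(np.array(p,float)),np.array(c["rvec"],float),np.array(c["tvec"],float),K,None)[0][:,0]
def circ(p,r,n=60):
    a=np.linspace(0,2*np.pi,n);return np.c_[p[0]+r*np.cos(a),p[1]+r*np.sin(a),np.full(n,p[2])]
E
python3 - <<'E'
from h import *
T=load("top0");S=load("scene0")
for name,c,seeds in(("top",T,[(233,189),(241,256),(286,193),(288,254)]),("scene",S,[(324,214),(258,191),(289,251),(230,223)])):
    g=c["image"].max(2).astype(int)
    m=(g<95).astype(np.uint8)
    n,l,st,ce=cv2.connectedComponentsWithStats(m)
    for s in seeds:
        w=l[s[1]-12:s[1]+13,s[0]-12:s[0]+13];k=np.bincount(w[w>0]).argmax()
        cn=max(cv2.findContours((l==k).astype(np.uint8),0,1)[0],key=cv2.contourArea)
        e=cv2.fitEllipse(cv2.convexHull(cn));P=np.array([unproj(c,*q[0],.012) for q in cn])
        cc,_=cv2.minEnclosingCircle(P[:,:2].astype(np.float32))
        print(name,s,np.round(e[0],1),np.round(unproj(c,*e[0],.010),4),"diam",np.round(np.ptp(P[:,:2],0),3),"mec",np.round(cc,4))
A=cv2.resize(T["image"][195:305,325:420],None,fx=5,fy=5,interpolation=2)
B=cv2.resize(S["image"][230:350,90:240],None,fx=4.5,fy=4.5,interpolation=2)
B=cv2.resize(S["image"][235:310,140:215],None,fx=4.2,fy=7.3) if 0 else cv2.resize(S["image"][240:300,150:210],(320,320),interpolation=2)
A=A[:550]
cv=np.zeros((550,800,3),np.uint8);cv[:A.shape[0],:A.shape[1]]=A;cv[:320,480:]=B
cv2.imwrite("pics/crop1.png",cv2.convertScaleAbs(cv[:,:,::-1],alpha=1.5))
E
```

```text
top (233, 189) [233.3 188.6] [0.632  0.0891 0.01  ] diam [0.041 0.04 ] mec [0.6317 0.0889]
top (241, 256) [240.8 256.1] [0.4373 0.068  0.01  ] diam [0.052 0.055] mec [0.4378 0.0677]
top (286, 193) [286.1 192.8] [ 0.6188 -0.0635  0.01  ] diam [0.07  0.069] mec [ 0.6186 -0.0635]
top (288, 254) [287.6 253.5] [ 0.4438 -0.0662  0.01  ] diam [0.083 0.083] mec [ 0.4437 -0.0664]
scene (324, 214) [323.6 214.4] [0.6369 0.084  0.01  ] diam [0.041 0.048] mec [0.6378 0.0827]
scene (258, 191) [257.7 191.7] [0.4435 0.062  0.01  ] diam [0.058 0.063] mec [0.4444 0.0611]
scene (289, 251) [289.  251.2] [ 0.624  -0.0689  0.01  ] diam [0.07  0.073] mec [ 0.6231 -0.0696]
scene (230, 223) [230.2 222.9] [ 0.4499 -0.0717  0.01  ] diam [0.085 0.087] mec [ 0.4504 -0.0721]
```

View pics/crop1.png

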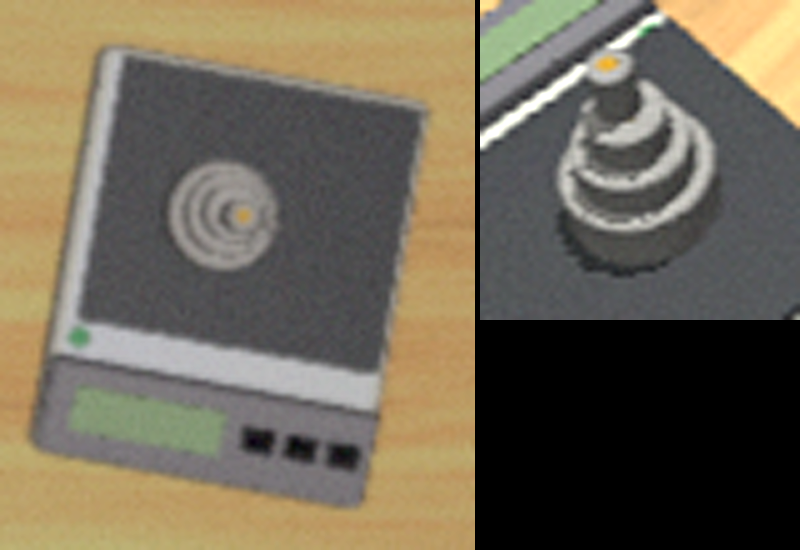

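Case diameters measured in the top view (41, 54, 70 and 83 mm) match the given 40, 54, 68 and 82 mm. The crop confirms the steel stack of four on the pan: the w500 ring is centred at crop (222,215), which is (369.4,238), and the w50's orange dot at (243,215), which is (373.6,238).

```bash
python3 - <<'E'
from h import *
T=load("top0");S=load("scene0")
for c,u,v,z in((T,369.4,238,.089),(T,373.6,238,.151),(S,150+127*60/320,240+65*60/320,.151),(S,150+157*.1875,240+167*.1875,.089)): print(unproj(c,u,v,z).round(4))
R=cv2.Rodrigues(np.array(T["rvec"]))[0];print("cam",-R.T@np.array(T["tvec"]))
from scipy.spatial.transform import Rotation as Ro
e=Ro.from_rotvec([-5.62040510e-01,-3.09038729e+00,1.9e-3]).as_matrix();print(e.round(3))
E
```

```text
[ 0.4862 -0.2882  0.089 ]
[ 0.486  -0.2881  0.151 ]
[ 0.491  -0.2893  0.151 ]
[ 0.4921 -0.2898  0.089 ]
cam [ 0.48152422 -0.01861529  1.58316149]
[[-0.936  0.352 -0.001]
 [ 0.352  0.936 -0.001]
 [ 0.    -0.001 -1.   ]]
```

```bash
python3 -m crank '[[0,0,0,0.0126,-0.0325,0,1],[0,0,0,0.0126,-0.0325,0,1],[0,0,0,0.0126,-0.0325,0,1],[0,0,0,0.0126,-0.0325,0,1],[0,0,0,0.0126,-0.0325,0,1],[0,0,0,0.0126,-0.0325,0,1],[0,0,0,0.0126,-0.0325,0,1],[0,0,0,0.0126,-0.0325,0,1]]' 40
python3 -m crank '[[0,0,0,0.0126,-0.0325,0,1],[0,0,0,0.0126,-0.0325,0,1],[0,0,0,0.0126,-0.0325,0,1],[0,0,0,0.0126,-0.0325,0,1],[0,0,0,0.0126,-0.0325,0,1],[0,0,0,0.0126,-0.0325,0,1],[0,0,0,0.0126,-0.0325,0,1],[0,0,0,0.0126,-0.0325,0,1]]'
cat >> h.py <<'E'
def snap(tag):
    from bench import manip
    o=manip.get_obs();c=manip.capture("wrist");c["pos"]=o["tool_pos"];c["rot"]=o["eef_rot"]
    np.save(f"pics/{tag}.npy",c,allow_pickle=True);cv2.imwrite(f"pics/{tag}.png",c["image"][:,:,::-1]);return c
def wcam(c):
    T=np.eye(4);T[:3,:3]=cv2.Rodrigues(np.array(c["rot"]))[0];T[:3,3]=c["pos"];return T@np.array(c["mount"])
def wunproj(c,u,v,z):
    M=wcam(c);x,y=u-c["cx"],v-c["cy"];r=np.hypot(x,y)+1e-9;th=r/c["fx"]
    d=M[:3,:3]@np.array([np.sin(th)*x/r,np.sin(th)*y/r,np.cos(th)]);return M[:3,3]+d*(z-M[2,3])/d[2]
def wproj(c,p):
    M=wcam(c);q=(np.atleast_2d(p)-M[:3,3])@M[:3,:3];rho=np.hypot(q[:,0],q[:,1])+1e-12;th=np.arctan2(rho,q[:,2])*c["fx"]
    return np.c_[c["cx"]+th*q[:,0]/rho,c["cy"]+th*q[:,1]/rho]
E
python3 -c "from h import *;snap('w1')"
```

```text
clock: 0.82
tool_pos: [0.2857, 0.2298, 0.2312]
eef_rot: [0.561, 3.091, 0.0]
ft_force: [0.9, 0.6, 0.2]
grip_width: 0.0853
clock: 1.48
tool_pos: [0.3866, -0.0305, 0.2313]
eef_rot: [0.563, 3.091, 0.0]
ft_force: [1.2, 0.9, 0.5]
grip_width: 0.0853
```

View pics/w1.png

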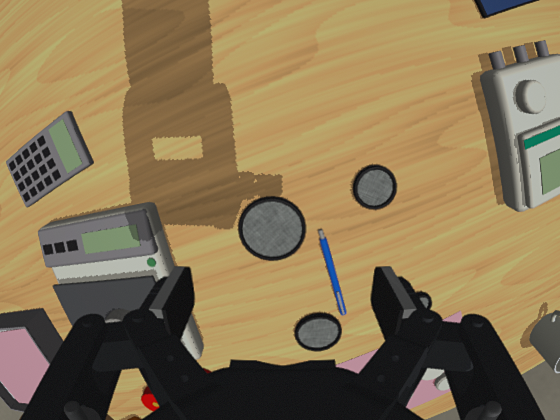

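The wrist view shows case500 at (272,228), case100 at (374,187) and case200 at (318,331). I'll measure these, then go on to the stack.

```bash
python3 - <<'E'
from h import *
c=load("w1");g=cv2.cvtColor(c["image"],cv2.COLOR_RGB2HSV)
hsv=g;m=((hsv[...,1]<70)|(hsv[...,2]<60)).astype(np.uint8)
n,l,st,ce=cv2.connectedComponentsWithStats(m)
for s in((272,228),(374,187),(318,331)):
    k=l[s[1],s[0]];cn=max(cv2.findContours((l==k).astype(np.uint8),0,1)[0],key=cv2.contourArea)
    P=np.array([wunproj(c,*q[0],.012) for q in cn])[:,:2].astype(np.float32)
    e=cv2.fitEllipse(P.reshape(-1,1,2)*1000);print(s,np.round(e[0],1),np.round(e[1],1),st[k])
E
python3 -m crank '[[0,0,0,0.0126,-0.0325,0,1],[0,0,0,0.0126,-0.0325,0,1],[0,0,0,0.0126,-0.0325,0,1],[0,0,0,0.0126,-0.0325,0,1],[0,0,0,0.0126,-0.0325,0.006,1],[0,0,0,0.0126,-0.0325,0.006,1],[0,0,0,0.0126,-0.0325,0.006,1],[0,0,0,0.0126,-0.0325,0.006,1]]'
python3 -m crank '[[0,0,0,0,0,0,0.5],[0,0,0,0,0,0,0.5],[0,0,0,0,0,0,0.5],[0,0,0,0,0,0,0.5],[0,0,0,0,0,0,0.5],[0,0,0,0,0,0,0.5],[0,0,0,0,0,0,0.5],[0,0,0,0,0,0,0.5]]'
python3 -c "from h import *;snap('w2')"
```

```text
(272, 228) [444.7 -67.2] [79.4 82.1] [ 239  196   66   64 3335]
(374, 187) [438.2  66.2] [51.9 54.4] [ 353  165   43   44 1499]
(318, 331) [618.4 -64.1] [65.7 72.3] [ 295  313   46   38 1391]
clock: 2.2
tool_pos: [0.4875, -0.2902, 0.2553]
eef_rot: [-0.562, -3.09, -0.001]
ft_force: [0.4, 1.2, 0.8]
grip_width: 0.0853
clock: 2.87
tool_pos: [0.4873, -0.2883, 0.2555]
eef_rot: [0.561, 3.091, -0.0]
ft_force: [-0.2, -0.9, 0.2]
grip_width: 0.0429
```

View pics/w2.png

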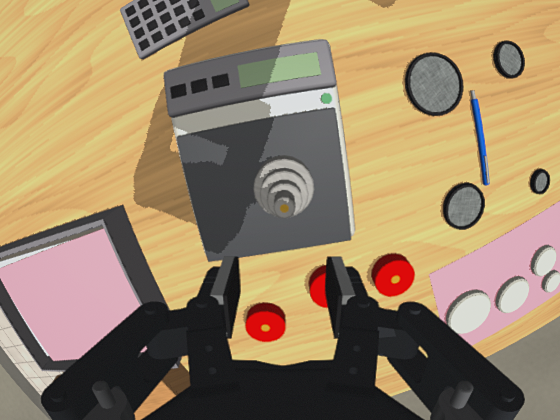

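```bash
python3 - <<'E'
from h import *
c=load("w2");
print("pred w50 top px",wproj(c,[.4875,-.2885,.151]),"TCP",wproj(c,c["pos"]))
s=8;u0,v0=243,145;im=cv2.resize(c["image"][v0:v0+75,u0:u0+95],None,fx=s,fy=s,interpolation=2)
im=cv2.convertScaleAbs(im,alpha=1.2)
for r,z,col in((.030,.089,(255,0,0)),(.023,.107,(0,255,0)),(.016,.125,(0,0,255)),(.009,.151,(255,255,0))):
    cv2.polylines(im,[np.int32(((wproj(c,circ([.4875,-.2885,z],r))-[u0,v0]+.5)*s))],True,col,1)
cv2.imwrite("pics/c2.png",im[:,:,::-1])
E
```

```text
pred w50 top px [[283.44662976 205.83084398]] TCP [[284.51688973 269.60553506]]
```

View pics/c2.png

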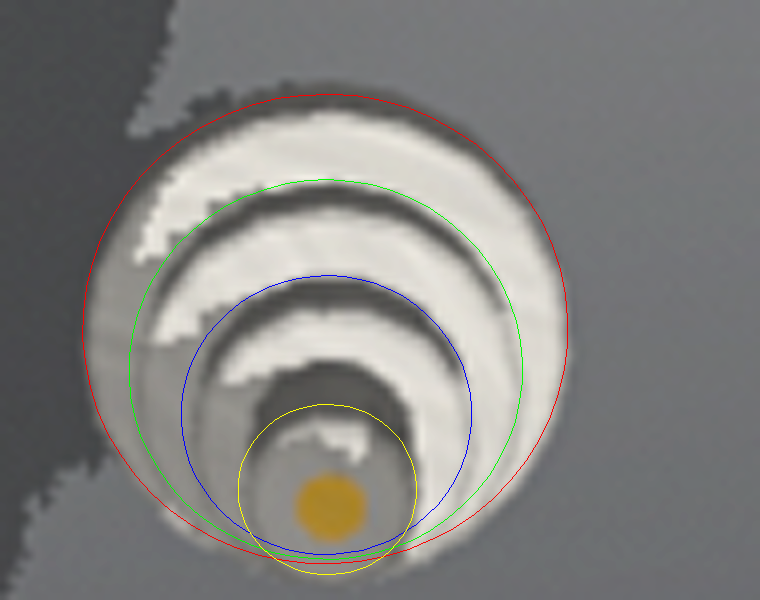

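```bash
python3 - <<'E'
from h import *
for n,w in(("w2",.0429),("w1",.0853)):
    c=load(n);R=cv2.Rodrigues(np.array(c["rot"]))[0];print(n,c["pos"].round(4))
    for r in(0,.004,.008,.013):
        P=np.array([[.011,s*w/2,-r] for s in(-1,1)]);print(r,wproj(c,c["pos"]+P@R.T).round(1).tolist())
c=load("w2");a=cv2.resize(c["image"][245:345,195:375],(720,400),interpolation=2)
cv2.imwrite("pics/f2.png",cv2.convertScaleAbs(a[:,:,::-1],alpha=1.6))
E
```

```text
w2 [ 0.4873 -0.2883  0.2555]
0 [[241.1, 249.9], [328.0, 249.8]]
0.004 [[240.1, 253.5], [329.1, 253.4]]
0.008 [[239.2, 257.2], [330.2, 257.2]]
0.013 [[237.9, 262.2], [331.7, 262.1]]
w1 [ 0.3866 -0.0305  0.2313]
0 [[199.5, 249.1], [369.4, 249.1]]
0.004 [[197.6, 252.6], [371.3, 252.6]]
0.008 [[195.7, 256.3], [373.4, 256.3]]
0.013 [[193.2, 261.1], [376.0, 261.0]]
```

View pics/f2.png

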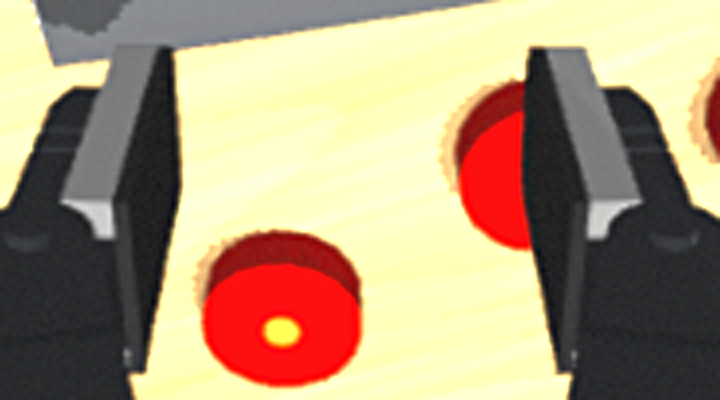

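The fingertips are set back about 7.5 mm at 43 mm opening. Stack axis is about (0.4895,-0.288). Now to grasp w50.

```bash
python3 -m crank '[[0,0,0,0.0024,0.0008,-0.02,0.45],[0,0,0,0,0,-0.02,0.45],[0,0,0,0,0,-0.02,0.45],[0,0,0,0,0,-0.02,0.45],[0,0,0,0,0,-0.02,0.45],[0,0,0,0,0,-0.013,0.45],[0,0,0,0,0,-0.008,0.45],[0,0,0,0,0,-0.004,0.45]]'
python3 -m crank '[[0,0,0,0,0,0,0.45],[0,0,0,0,0,0,0],[0,0,0,0,0,0,0],[0,0,0,0,0,0,0],[0,0,0,0,0,0,0],[0,0,0,0,0,0,0],[0,0,0,0,0,0,0],[0,0,0,0,0,0,0]]' 40
python3 -c "from h import *;snap('w3')"
```

```text
clock: 3.58
tool_pos: [0.4894, -0.2876, 0.1294]
eef_rot: [-0.562, -3.09, -0.001]
ft_force: [0.5, -0.8, -0.5]
grip_width: 0.0383
clock: 4.25
tool_pos: [0.4901, -0.2881, 0.1314]
eef_rot: [0.562, 3.089, -0.002]
ft_force: [-1.0, 1.0, 6.1]
grip_width: 0.0163
```

View pics/w3.png

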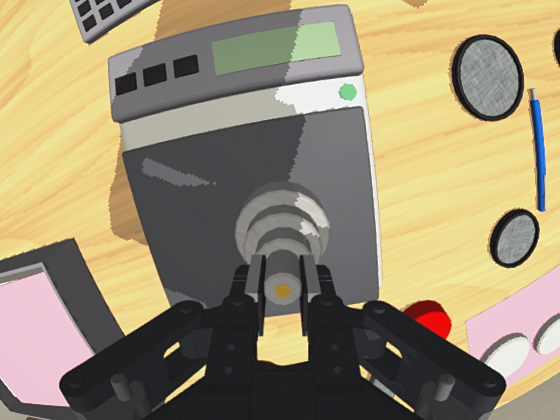

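w50 is gripped (16.3 mm reading) and stands upright at (283,290). Lifting and carrying it to case50.

```bash
python3 -m crank '[[0,0,0,0,0,0.005,0],[0,0,0,0,0,0.015,0],[0,0,0,0,0,0.025,0],[0.0,0,0,0.0059,0.0157,0.01,0],[0,0,0,0.0119,0.0314,0,0],[0,0,0,0.0119,0.0314,0,0],[0,0,0,0.0119,0.0314,0,0],[0,0,0,0.0119,0.0314,0,0]]'
python3 -m crank '[[0,0,0,0.0119,0.0314,0,0],[0,0,0,0.0119,0.0314,0,0],[0,0,0,0.0119,0.0314,0,0],[0,0,0,0.0119,0.0314,-0.01,0],[0,0,0,0.0119,0.0314,-0.01,0],[0,0,0,0.0119,0.0314,-0.015,0],[0,0,0,0.0119,0.0314,-0.02,0],[0,0,0,0.0055,0.0157,-0.02,0]]'
python3 -c "from h import *;snap('w4')"
```

```text
clock: 4.97
tool_pos: [0.5434, -0.1451, 0.1856]
eef_rot: [0.563, 3.091, -0.0]
ft_force: [0.6, -0.1, -0.7]
grip_width: 0.016
clock: 5.63
tool_pos: [0.6326, 0.0925, 0.1098]
eef_rot: [0.558, 3.091, 0.001]
ft_force: [-0.7, 0.6, -0.0]
grip_width: 0.0162
```

View pics/w4.png

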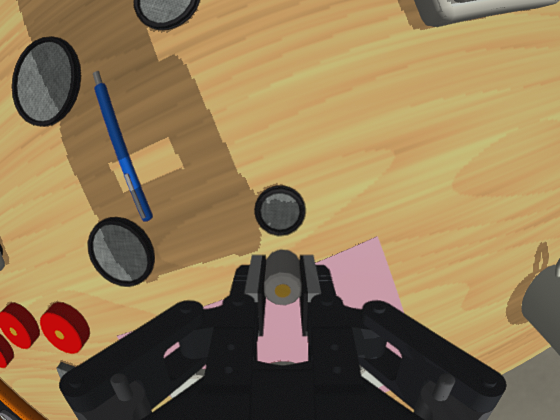

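```bash
cat >> h.py <<'E'
def case(c,s,z=.012):
    h=cv2.cvtColor(c["image"],cv2.COLOR_RGB2HSV);m=((h[...,1]<70)|(h[...,2]<60)).astype(np.uint8)
    l=cv2.connectedComponents(m)[1];k=l[s[1],s[0]]
    cn=max(cv2.findContours((l==k).astype(np.uint8),0,1)[0],key=cv2.contourArea)
    P=np.array([wunproj(c,*q[0],z) for q in cn])[:,:2].astype(np.float32)
    e=cv2.fitEllipse(P.reshape(-1,1,2)*1000);print(s,np.round(e[0],1),np.round(e[1],1))
E
python3 - <<'E'
from h import *
from bench import manip
c=load("w4");case(c,(280,208));case(c,(122,250));case(c,(46,80));print(c["pos"],manip.get_obs()["tool_pos"])
# held w50 top centre
print(wunproj(c,283,290,c["pos"][2]-.003-.0045+.026+.001))
E
```

```text
(280, 208) [633.5  88.8] [38.8 40.5]
(122, 250) [620.7 -62. ] [66.6 72.4]
(46, 80) [448.  -64.8] [80.7 86.6]
[0.63263042 0.0924921  0.1098136 ] [0.63085709 0.09395369 0.10500993]
[0.63204346 0.09181263 0.1293136 ]
```

```bash
python3 -m crank '[[0,0,0,0.0007,0,0,0],[0,0,0,0,0,-0.02,0],[0,0,0,0,0,-0.025,0],[0,0,0,0,0,-0.02,0],[0,0,0,0,0,-0.014,0],[0,0,0,0,0,-0.009,0],[0,0,0,0,0,-0.004,0],[0,0,0,0,0,0,0]]'
python3 -m crank '[[0,0,0,0,0,-0.001,0],[0,0,0,0,0,-0.001,0],[0,0,0,0,0,0,0],[0,0,0,0,0,0,0],[0,0,0,0,0,0,0],[0,0,0,0,0,0,0],[0,0,0,0,0,0,0],[0,0,0,0,0,0,0]]'
python3 -c "from h import *;snap('w5')"
```

```text
clock: 6.35
tool_pos: [0.6328, 0.0883, 0.0186]
eef_rot: [0.563, 3.09, -0.0]
ft_force: [0.6, 0.7, 0.0]
grip_width: 0.0164
clock: 7.02
tool_pos: [0.6327, 0.089, 0.0163]
eef_rot: [0.562, 3.091, -0.0]
ft_force: [-2.0, -0.0, -1.0]
grip_width: 0.0161
```

View pics/w5.png

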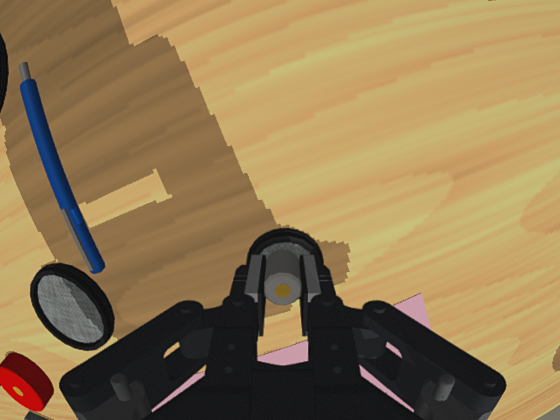

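w50 is centred over case50's well (283,250). I'll creep down until it touches.

```bash
python3 -m crank '[[0,0,0,0,0,-0.001,0],[0,0,0,0,0,-0.001,0],[0,0,0,0,0,-0.0007,0],[0,0,0,0,0,0,0],[0,0,0,0,0,0,0],[0,0,0,0,0,0,0],[0,0,0,0,0,0,0],[0,0,0,0,0,0,0]]'
```

```text
clock: 7.73
tool_pos: [0.6326, 0.089, 0.0136]
eef_rot: [-0.562, -3.091, -0.0]
ft_force: [0.2, 0.1, -0.3]
grip_width: 0.0166
```

```bash
python3 -m crank '[[0,0,0,0,0,-0.0007,0],[0,0,0,0,0,-0.0006,0],[0,0,0,0,0,0,0],[0,0,0,0,0,0,0],[0,0,0,0,0,0,0],[0,0,0,0,0,0,0],[0,0,0,0,0,0,0],[0,0,0,0,0,0,0]]'
```

```text
clock: 8.4
tool_pos: [0.6328, 0.089, 0.0134]
eef_rot: [0.562, 3.09, -0.0]
ft_force: [-4.0, 0.3, 8.6]
grip_width: 0.0165
```

Contact felt at 0.0134, as predicted. Releasing and returning above the stack.

```bash
python3 -m crank '[[0,0,0,0,0,0.0007,0.3],[0,0,0,0,0,0,0.45],[0,0,0,0,0,0,0.45],[0,0,0,0,0,0.015,0.45],[0,0,0,0,0,0.035,0.45],[0,0,0,0,0,0.035,0.45],[0,0,0,0,0,0.035,0.45],[0,0,0,-0.0119,-0.0314,0.02,0.45]]'
python3 -m crank '[[0,0,0,-0.0119,-0.0314,0.015,0.45],[0,0,0,-0.0119,-0.0314,0.015,0.45],[0,0,0,-0.0119,-0.0314,0.003,0.45],[0,0,0,-0.0119,-0.0314,0,0.5],[0,0,0,-0.0119,-0.0314,0,0.5],[0,0,0,-0.0119,-0.0314,0,0.5],[0,0,0,-0.0119,-0.0314,0,0.5],[0,0,0,-0.0119,-0.0314,0,0.5]]'
python3 -m crank '[[0,0,0,-0.0119,-0.0314,0,0.58],[0,0,0,-0.0119,-0.0314,0,0.58],[0,0,0,-0.0119,-0.0314,0,0.58],[0,0,0,0,0,0,0.58],[0,0,0,0,0,0,0.58],[0,0,0,0,0,0,0.58],[0,0,0,0,0,0,0.58],[0,0,0,0,0,0,0.58]]'
python3 - <<'E'
from h import *
from bench import manip
c=snap('w6');s=6;u0,v0=225,130
im=cv2.convertScaleAbs(cv2.resize(c["image"][v0:v0+100,u0:u0+130],None,fx=s,fy=s,interpolation=2),alpha=1.2)
for r,z,col in((.030,.089,(255,0,0)),(.023,.107,(0,255,0)),(.016,.125,(0,0,255))):
    cv2.polylines(im,[np.int32(((wproj(c,circ([.4895,-.288,z],r))-[u0,v0]+.5)*s))],True,col,1)
t=manip.capture("top")["image"][175:205,215:250]
im[:180,-210:]=cv2.resize(t,(210,180),interpolation=2)
cv2.imwrite("pics/c6.png",im[:,:,::-1])
E
```

```text
clock: 9.07
tool_pos: [0.6224, 0.0609, 0.1569]
eef_rot: [0.554, 3.086, 0.003]
ft_force: [1.0, -0.4, 1.2]
grip_width: 0.0381
clock: 9.73
tool_pos: [0.5247, -0.195, 0.186]
eef_rot: [0.562, 3.091, 0.0]
ft_force: [0.7, -0.4, 0.5]
grip_width: 0.0427
clock: 10.4
tool_pos: [0.4903, -0.2868, 0.186]
eef_rot: [0.56, 3.091, 0.0]
ft_force: [0.5, -0.2, -0.0]
grip_width: 0.0496
```

View pics/c6.png

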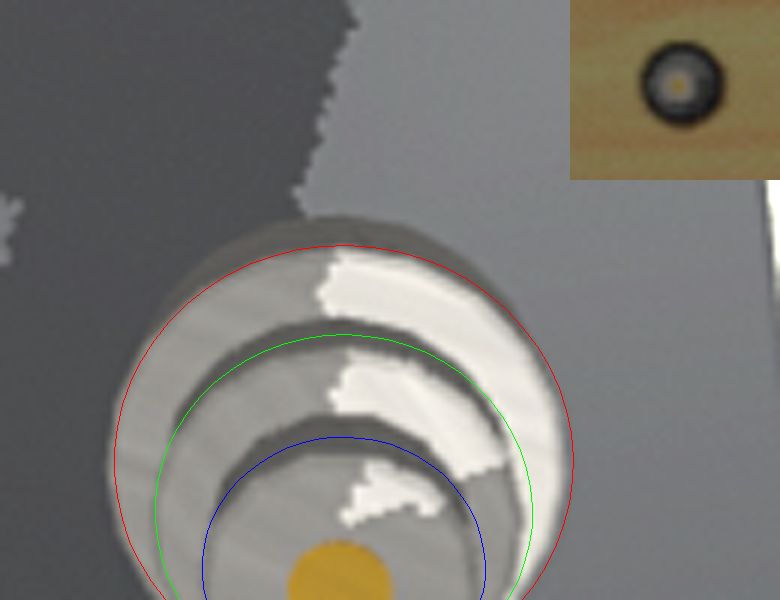

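w50 is standing centred in case50 (inset), and the stack is within about 1 mm of the estimate. Grasping w100 and carrying it to case100 (0.438,0.067).

```bash
python3 -m crank '[[0,0,0,0.0005,-0.0003,-0.015,0.54],[0,0,0,0,0,-0.02,0.54],[0,0,0,0,0,-0.02,0.54],[0,0,0,0,0,-0.012,0.54],[0,0,0,0,0,-0.006,0.54],[0,0,0,0,0,-0.0034,0.54],[0,0,0,0,0,0,0.54],[0,0,0,0,0,0,0.54]]'
python3 -m crank '[[0,0,0,0,0,0,0.3],[0,0,0,0,0,0,0.2],[0,0,0,0,0,0,0],[0,0,0,0,0,0,0],[0,0,0,0,0,0,0],[0,0,0,0,0,0,0],[0,0,0,0,0,0,0],[0,0,0,0,0,0,0]]' 40
```

```text
clock: 11.17
tool_pos: [0.4907, -0.2882, 0.1104]
eef_rot: [0.562, 3.09, -0.001]
ft_force: [0.8, 0.5, 0.1]
grip_width: 0.0457
clock: 11.83
tool_pos: [0.4908, -0.2884, 0.1107]
eef_rot: [0.562, 3.089, -0.002]
ft_force: [-1.2, 0.3, 5.9]
grip_width: 0.03
```

```bash
python3 -m crank '[[0,0,0,0,0,0.005,0],[0,0,0,0,0,0.015,0],[0,0,0,0,0,0.02,0],[0,0,0,-0.0022,0.0148,0.01,0],[0,0,0,-0.0044,0.0296,0,0],[0,0,0,-0.0044,0.0296,0,0],[0,0,0,-0.0044,0.0296,0,0],[0,0,0,-0.0044,0.0296,0,0]]'
python3 -m crank '[[0,0,0,-0.0044,0.0296,0,0],[0,0,0,-0.0044,0.0296,0,0],[0,0,0,-0.0044,0.0296,-0.01,0],[0,0,0,-0.0044,0.0296,-0.01,0],[0,0,0,-0.0044,0.0296,-0.015,0],[0,0,0,-0.0044,0.0296,-0.015,0],[0,0,0,-0.0038,0.0296,-0.015,0],[0,0,0,-0.0022,0.0149,-0.015,0]]'
python3 -m crank '[[0,0,0,0,0,-0.01,0],[0,0,0,0,0,-0.02,0],[0,0,0,0,0,-0.015,0],[0,0,0,0,0,-0.01,0],[0,0,0,0,0,-0.004,0],[0,0,0,0,0,0,0],[0,0,0,0,0,0,0],[0,0,0,0,0,0,0]]'
python3 -c "from h import *;snap('w7')"
```

```text
clock: 12.5
tool_pos: [0.47, -0.1536, 0.1598]
eef_rot: [-0.563, -3.091, -0.0]
ft_force: [0.3, -1.7, -1.1]
grip_width: 0.0305
clock: 13.17
tool_pos: [0.4373, 0.0697, 0.0792]
eef_rot: [-0.56, -3.091, -0.001]
ft_force: [-0.1, -0.2, -0.7]
grip_width: 0.0307
clock: 13.83
tool_pos: [0.4386, 0.0671, 0.0213]
eef_rot: [0.562, 3.09, 0.0]
ft_force: [0.2, -0.5, -0.4]
grip_width: 0.03
```

View pics/w7.png

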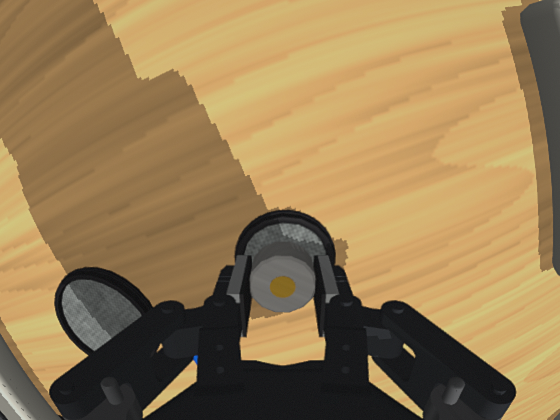

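w100 hangs level over case100 (283,280). Lowering it to contact.

```bash
python3 -m crank '[[0,0,0,0,0,-0.004,0],[0,0,0,0,0,-0.0035,0],[0,0,0,0,0,-0.001,0],[0,0,0,0,0,-0.001,0],[0,0,0,0,0,-0.0007,0],[0,0,0,0,0,-0.0006,0],[0,0,0,0,0,0,0],[0,0,0,0,0,0,0]]'
```

```text
clock: 14.55
tool_pos: [0.4382, 0.0672, 0.011]
eef_rot: [0.562, 3.091, -0.001]
ft_force: [-7.2, 0.7, 22.7]
grip_width: 0.0303
```

```bash
python3 -m crank '[[0,0,0,0,0,0.001,0.42],[0,0,0,0,0,0,0.55],[0,0,0,0,0,0,0.55],[0,0,0,0,0,0.015,0.55],[0,0,0,0,0,0.035,0.55],[0,0,0,0,0,0.035,0.55],[0,0,0,0.0044,-0.0296,0.035,0.55],[0,0,0,0.0044,-0.0296,0.02,0.55]]'
python3 -m crank '[[0,0,0,0.0044,-0.0296,0.01,0.68],[0,0,0,0.0044,-0.0296,0.005,0.68],[0,0,0,0.0044,-0.0296,0,0.68],[0,0,0,0.0044,-0.0296,0,0.68],[0,0,0,0.0044,-0.0296,0,0.68],[0,0,0,0.0044,-0.0296,0,0.68],[0,0,0,0.0044,-0.0296,0,0.68],[0,0,0,0.0044,-0.0296,0,0.68]]'
python3 -m crank '[[0,0,0,0.0044,-0.0296,0,0.68],[0,0,0,0.0038,-0.0297,0,0.68],[0,0,0,0,0,0,0.68],[0,0,0,0,0,0,0.68],[0,0,0,0,0,0,0.68],[0,0,0,0,0,0,0.68],[0,0,0,0,0,0,0.68],[0,0,0,0,0,0,0.68]]'
python3 - <<'E'
from h import *
from bench import manip
c=snap('w8');s=5;u0,v0=210,170
im=cv2.convertScaleAbs(cv2.resize(c["image"][v0:v0+115,u0:u0+150],None,fx=s,fy=s,interpolation=2),alpha=1.2)
for r,z,col in((.030,.089,(255,0,0)),(.023,.107,(0,255,0))):
    cv2.polylines(im,[np.int32(((wproj(c,circ([.4902,-.2885,z],r))-[u0,v0]+.5)*s))],True,col,1)
t=manip.capture("top")["image"][240:270,225:260]
im[:180,-210:]=cv2.resize(t,(210,180),interpolation=2)
cv2.imwrite("pics/c8.png",im[:,:,::-1])
E
```

```text
clock: 15.22
tool_pos: [0.4471, 0.0109, 0.1504]
eef_rot: [0.557, 3.088, -0.0]
ft_force: [2.1, 0.3, -0.2]
grip_width: 0.0468
clock: 15.88
tool_pos: [0.4816, -0.2275, 0.1621]
eef_rot: [-0.562, -3.09, -0.0]
ft_force: [1.4, 0.6, 0.8]
grip_width: 0.0582
clock: 16.55
tool_pos: [0.4901, -0.2845, 0.1627]
eef_rot: [0.56, 3.091, -0.0]
ft_force: [0.7, -0.7, -0.1]
grip_width: 0.058
```

View pics/c8.png

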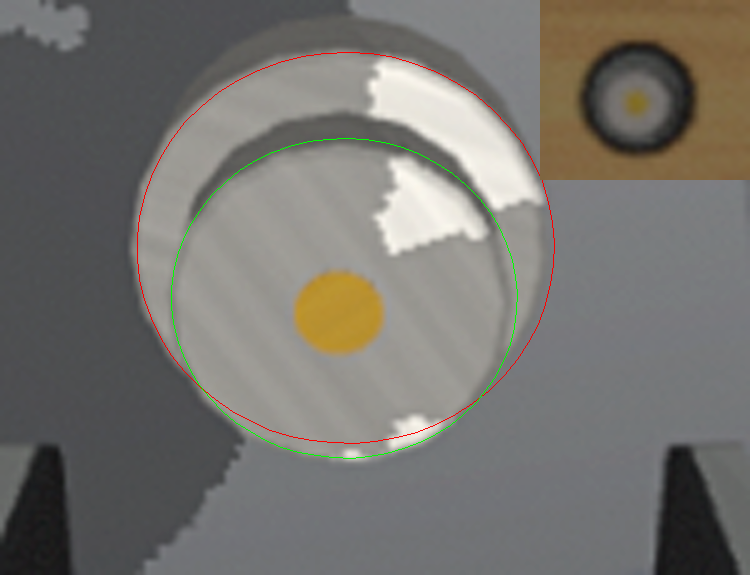

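```bash
python3 -c "
from bench import manip
for i in range(3): print(manip.get_obs()['tool_pos'].round(4)); manip.capture('top')"
```

```text
[ 0.49   -0.2849  0.1626]
[ 0.49   -0.285   0.1626]
[ 0.49   -0.2851  0.1626]
```

w100 is seated (inset). The arm rests about 4 mm short in y, so I'll correct that while descending on w200.

```bash
python3 -m crank '[[0,0,0,0.0005,-0.004,-0.015,0.68],[0,0,0,0,0,-0.02,0.68],[0,0,0,0,0,-0.018,0.68],[0,0,0,0,0,-0.011,0.68],[0,0,0,0,0,-0.006,0.68],[0,0,0,0,0,-0.0035,0.68],[0,0,0,0,0,0,0.68],[0,0,0,0,0,0,0.68]]'
python3 -m crank '[[0,0,0,0,0,0,0.5],[0,0,0,0,0,0,0.3],[0,0,0,0,0,0,0],[0,0,0,0,0,0,0],[0,0,0,0,0,0,0],[0,0,0,0,0,0,0],[0,0,0,0,0,0,0],[0,0,0,0,0,0,0]]' 50
```

```text
clock: 17.47
tool_pos: [0.4908, -0.2896, 0.0897]
eef_rot: [0.562, 3.09, -0.001]
ft_force: [0.6, 0.1, 0.3]
grip_width: 0.058
clock: 18.13
tool_pos: [0.4909, -0.2897, 0.0903]
eef_rot: [0.562, 3.089, -0.002]
ft_force: [-0.6, 0.8, 6.3]
grip_width: 0.0438
```

```bash
python3 -m crank '[[0,0,0,0,0,0.005,0],[0,0,0,0,0,0.015,0],[0,0,0,0,0,0.02,0],[0,0,0,0.008,0.0142,0.01,0],[0,0,0,0.016,0.0283,0,0],[0,0,0,0.016,0.0283,0,0],[0,0,0,0.016,0.0283,0,0],[0,0,0,0.016,0.0283,0,0]]'
python3 -m crank '[[0,0,0,0.016,0.0283,0,0],[0,0,0,0.016,0.0283,-0.01,0],[0,0,0,0.016,0.0283,-0.01,0],[0,0,0,0.008,0.0142,-0.01,0],[0,0,0,0,0,-0.01,0],[0,0,0,0,0,0,0],[0,0,0,0,0,0,0],[0,0,0,0,0,0,0]]'
python3 -c "
from h import *
c=snap('w9');print(c['pos'],wproj(c,[.619,-.0632,.012]))
for s in [(0,-14),(0,-22),(10,-18)]:
    p=wproj(c,[.619,-.0632,.012])[0].astype(int)+s
    try: case(c,p)
    except Exception as e: print(e)"
```

```text
clock: 18.8
tool_pos: [0.5629, -0.1605, 0.1392]
eef_rot: [-0.563, -3.091, -0.0]
ft_force: [-0.1, -0.9, -2.0]
grip_width: 0.0444
clock: 19.47
tool_pos: [0.6184, -0.0639, 0.0997]
eef_rot: [0.564, 3.09, -0.0]
ft_force: [-0.1, 0.4, -2.2]
grip_width: 0.0439
[ 0.61836026 -0.06392692  0.09970171] [[284.86514558 212.7384816 ]]
[284 198] [814.6 -85.8] [ 386.5 1047.3]
[284 190] [814.6 -85.8] [ 386.5 1047.3]
[294 194] [814.6 -85.8] [ 386.5 1047.3]
```

```bash
python3 -m crank '[[0,0,0,0.0005,0.0006,-0.015,0],[0,0,0,0,0,-0.025,0],[0,0,0,0,0,-0.02,0],[0,0,0,0,0,-0.012,0],[0,0,0,0,0,-0.006,0],[0,0,0,0,0,-0.003,0],[0,0,0,0,0,0,0],[0,0,0,0,0,0,0]]'
python3 -c "from h import *;snap('w10')"
```

```text
clock: 20.18
tool_pos: [0.6195, -0.0625, 0.0191]
eef_rot: [0.562, 3.089, -0.0]
ft_force: [0.1, -0.7, -1.9]
grip_width: 0.0441
```

View pics/w10.png

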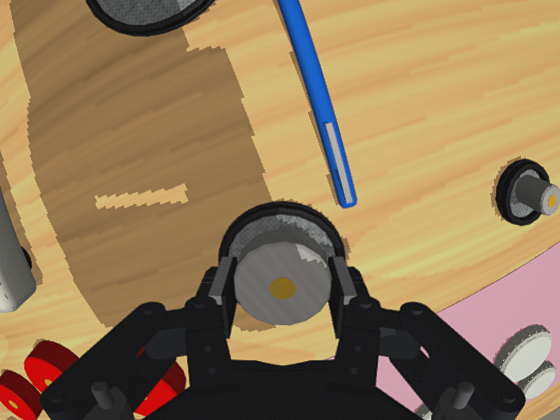

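w200 hangs level over case200 (283,260), and w50 stands in its case at (535,195). Lowering w200 to contact.

```bash
python3 -m crank '[[0,0,0,0,0,-0.004,0],[0,0,0,0,0,-0.003,0],[0,0,0,0,0,-0.0015,0],[0,0,0,0,0,-0.001,0],[0,0,0,0,0,-0.001,0],[0,0,0,0,0,-0.0007,0],[0,0,0,0,0,0,0],[0,0,0,0,0,0,0]]'
```

```text
clock: 20.9
tool_pos: [0.6195, -0.0622, 0.0092]
eef_rot: [0.561, 3.09, -0.0]
ft_force: [-8.2, 1.1, 17.3]
grip_width: 0.0442
```

```bash
python3 -m crank '[[0,0,0,0,0,0.001,0.6],[0,0,0,0,0,0,0.7],[0,0,0,0,0,0,0.7],[0,0,0,0,0,0.015,0.7],[0,0,0,0,0,0.035,0.7],[0,0,0,0,0,0.035,0.7],[0,0,0,-0.008,-0.0142,0.035,0.88],[0,0,0,-0.0161,-0.0283,0.015,0.88]]'
python3 -m crank '[[0,0,0,-0.0161,-0.0283,0.003,0.88],[0,0,0,-0.0161,-0.0283,0,0.88],[0,0,0,-0.0161,-0.0283,0,0.88],[0,0,0,-0.0161,-0.0283,0,0.88],[0,0,0,-0.0161,-0.0283,0,0.88],[0,0,0,-0.0161,-0.0283,0,0.88],[0,0,0,-0.008,-0.0142,0,0.88],[0,0,0,0,0,0,0.88]]'
python3 -m crank '[[0,0,0,0,0,0,0.88],[0,0,0,0,0,0,0.88],[0,0,0,0,0,0,0.88],[0,0,0,0,0,0,0.88],[0,0,0,0,0,0,0.88],[0,0,0,0,0,0,0.88],[0,0,0,0,0,0,0.88],[0,0,0,0,0,0,0.88]]'
python3 - <<'E'
from h import *
from bench import manip
c=snap('w11');print(c["pos"]);s=4;u0,v0=190,160
im=cv2.convertScaleAbs(cv2.resize(c["image"][v0:v0+140,u0:u0+190],None,fx=s,fy=s,interpolation=2),alpha=1.2)
for r,z,col in((.030,.089,(255,0,0)),(.003,.089,(0,255,0))):
    cv2.polylines(im,[np.int32(((wproj(c,circ([.4902,-.2893,z],r))-[u0,v0]+.5)*s))],True,col,1)
t=manip.capture("top")["image"][175:210,265:305]
im[:175,-200:]=cv2.resize(t,(200,175),interpolation=2)
cv2.imwrite("pics/c11.png",im[:,:,::-1])
E
```

```text
clock: 21.57
tool_pos: [0.5968, -0.1035, 0.1472]
eef_rot: [0.555, 3.085, -0.001]
ft_force: [1.3, -0.3, 0.8]
grip_width: 0.0753
clock: 22.23
tool_pos: [0.4887, -0.2915, 0.1455]
eef_rot: [-0.568, -3.089, 0.001]
ft_force: [0.1, 0.2, 0.2]
grip_width: 0.0752
clock: 22.9
tool_pos: [0.4903, -0.2886, 0.1458]
eef_rot: [0.562, 3.091, 0.0]
ft_force: [-0.1, 0.0, 0.3]
grip_width: 0.0749
[ 0.49031926 -0.28857797  0.1457639 ]
```

View pics/c11.png

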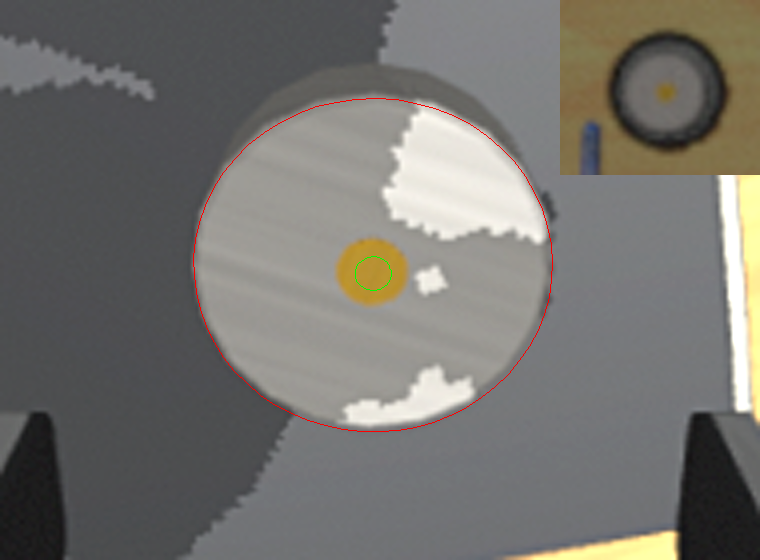

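w200 is seated (inset), and w500 matches (0.490,-0.2893). Grasping w500.

```bash
python3 -m crank '[[0,0,0,0,-0.0008,-0.015,0.88],[0,0,0,0,0,-0.02,0.88],[0,0,0,0,0,-0.02,0.88],[0,0,0,0,0,-0.015,0.88],[0,0,0,0,0,-0.008,0.88],[0,0,0,0,0,-0.005,0.88],[0,0,0,0,0,0,0.88],[0,0,0,0,0,0,0.88]]'
python3 -m crank '[[0,0,0,0,0,0,0.8],[0,0,0,0,0,0,0.7],[0,0,0,0,0,0,0.5],[0,0,0,0,0,0,0.3],[0,0,0,0,0,0,0.3],[0,0,0,0,0,0,0.3],[0,0,0,0,0,0,0.3],[0,0,0,0,0,0,0.3]]' 60
```

```text
clock: 23.67
tool_pos: [0.4906, -0.2897, 0.0634]
eef_rot: [0.562, 3.09, -0.001]
ft_force: [0.4, -0.3, -0.1]
grip_width: 0.075
clock: 24.33
tool_pos: [0.4907, -0.2896, 0.0642]
eef_rot: [0.562, 3.089, -0.001]
ft_force: [-1.3, 2.8, 7.7]
grip_width: 0.0582
```

```bash
python3 -m crank '[[0,0,0,0,0,0.005,0.3],[0,0,0,0,0,0.015,0.3],[0,0,0,0,0,0.02,0.3],[0,0,0,-0.0033,0.0159,0.01,0.3],[0,0,0,-0.0066,0.0318,0,0.3],[0,0,0,-0.0066,0.0318,0,0.3],[0,0,0,-0.0066,0.0318,0,0.3],[0,0,0,-0.0066,0.0318,0,0.3]]'
python3 -m crank '[[0,0,0,-0.0066,0.0318,0,0.3],[0,0,0,-0.0066,0.0318,-0.01,0.3],[0,0,0,-0.0033,0.0159,-0.02,0.3],[0,0,0,0,0,-0.02,0.3],[0,0,0,0,0,-0.02,0.3],[0,0,0,0,0,-0.015,0.3],[0,0,0,0,0,-0.006,0.3],[0,0,0,0,0,0,0.3]]'
python3 -m crank '[[0,0,0,0,0,0,0.3],[0,0,0,0,0,0,0.3],[0,0,0,0,0,0,0.3],[0,0,0,0,0,0,0.3],[0,0,0,0,0,0,0.3],[0,0,0,0,0,0,0.3],[0,0,0,0,0,0,0.3],[0,0,0,0,0,0,0.3]]'
```

```text
clock: 25.0
tool_pos: [0.4596, -0.1449, 0.1127]
eef_rot: [-0.563, -3.09, -0.0]
ft_force: [0.0, 0.5, -4.5]
grip_width: 0.0583
clock: 25.67
tool_pos: [0.4433, -0.0667, 0.0209]
eef_rot: [-0.562, -3.088, -0.001]
ft_force: [-0.3, -0.0, -5.3]
grip_width: 0.0585
clock: 26.33
tool_pos: [0.4441, -0.0669, 0.0218]
eef_rot: [0.562, 3.091, -0.0]
ft_force: [0.9, -1.0, -5.2]
grip_width: 0.0585
```

```bash
python3 -m crank '[[0,0,0,0,0,-0.005,0.3],[0,0,0,0,0,-0.004,0.3],[0,0,0,0,0,-0.002,0.3],[0,0,0,0,0,-0.0015,0.3],[0,0,0,0,0,-0.001,0.3],[0,0,0,0,0,0,0.3],[0,0,0,0,0,0,0.3],[0,0,0,0,0,0,0.3]]'
```

```text
clock: 27.0
tool_pos: [0.4441, -0.0669, 0.0084]
eef_rot: [0.562, 3.091, -0.0]
ft_force: [-0.2, -0.3, -4.8]
grip_width: 0.0579
```

```bash
python3 -m crank '[[0,0,0,0,0,-0.0007,0.3],[0,0,0,0,0,-0.0006,0.3],[0,0,0,0,0,-0.0004,0.3],[0,0,0,0,0,0,0.3],[0,0,0,0,0,0,0.3],[0,0,0,0,0,0,0.3],[0,0,0,0,0,0,0.3],[0,0,0,0,0,0,0.3]]'
```

```text
clock: 27.67
tool_pos: [0.4442, -0.067, 0.0072]
eef_rot: [0.562, 3.09, -0.0]
ft_force: [-2.7, 1.0, 6.3]
grip_width: 0.0581
```

Contact at 0.0072, as predicted. Releasing, then raising and moving aside for a final look.

```bash
python3 -m crank '[[0,0,0,0,0,0,0.75],[0,0,0,0,0,0,0.88],[0,0,0,0,0,0,0.88],[0,0,0,0,0,0.015,0.88],[0,0,0,0,0,0.03,0.88],[0,0,0,0,0,0.035,0.88],[0,0,0,-0.01,0,0.035,0.88],[0,0,0,-0.01,0,0.035,0.88]]'
python3 -m crank '[[0,0,0,-0.005,0.02,0.035,0.88],[0,0,0,-0.005,0.02,0.02,0.88],[0,0,0,0,0.02,0,0.88],[0,0,0,0,0,0,0.88],[0,0,0,0,0,0,0.88],[0,0,0,0,0,0,0.88],[0,0,0,0,0,0,0.88],[0,0,0,0,0,0,0.88]]'
python3 - <<'E'
from h import *
from bench import manip
c=snap('w12');t=manip.capture("top");s=manip.capture("scene")
a=c["image"].copy()
for p,z,r in(((.4442,-.0668),.032,.03),((.619,-.063),.025,.023),((.438,.067),.025,.016),((.6325,.089),.033,.009)):
    print(wproj(c,[*p,z]).round())
im=np.zeros((560,800,3),np.uint8)
im[:420,:560]=a; im[420:560,:]=0
x=cv2.resize(s["image"][170:275,205:345],(240,180),interpolation=2);im[:180,560:]=x
y=cv2.resize(t["image"][170:280,215:315],(240,264),interpolation=2);im[190:454,560:]=y
cv2.imwrite("pics/final.png",im[:,:,::-1])
E
```

```text
clock: 28.33
tool_pos: [0.4237, -0.0668, 0.1582]
eef_rot: [0.562, 3.091, -0.0]
ft_force: [1.0, -0.2, 0.4]
grip_width: 0.0753
clock: 29.0
tool_pos: [0.414, -0.0075, 0.2111]
eef_rot: [-0.563, -3.09, -0.0]
ft_force: [0.5, 0.1, 0.4]
grip_width: 0.0746
[[241. 228.]]
[[298. 339.]]
[[357. 178.]]
[[412. 313.]]
```

View pics/final.png

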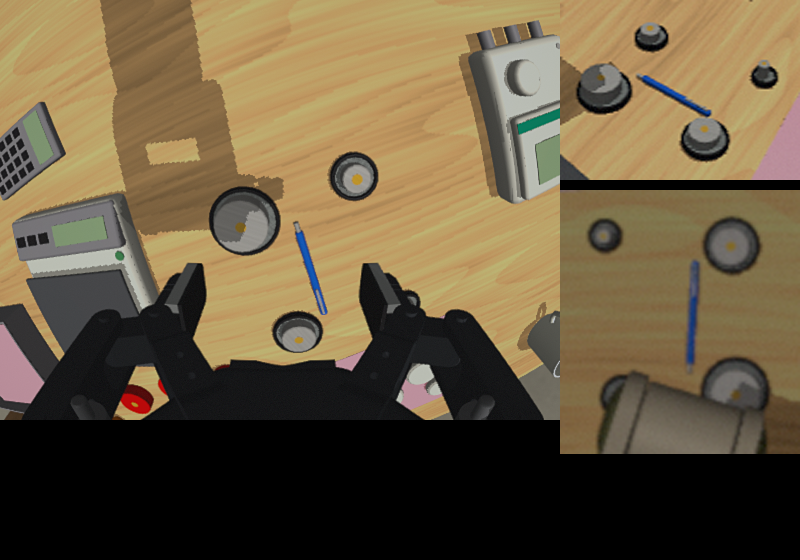

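All four weights stand upright in their own wells, at (241,228), (298,339), (357,178) and, in the scene inset, (764,72). The arm is clear of everything, so I'm handing in.

```bash
python3 -c "
from bench import manip
print(manip.close_job())"
```

```text
the job is handed in; nothing more can be done
None
```

All four weights are back in their own cases (w50, w100, w200 and w500), each lowered until the floor of the well was felt before release. I handed the job in at about 29 s of the allowed 104 s; it reports no verdict.

**Last checks:** The final pictures show every weight upright and roughly centred in its well, with the arm about 0.2 m above the desk touching nothing. The centring was judged by eye in the last pictures; earlier insets showed w50 and w100 centred and w200 about 1.5 mm off. I did not measure centring or tilt in numbers.

**Disagreements:**
- **Cameras:** The scene camera put the cases about 5–8 mm away from where the top camera did. I used the top and wrist cameras, which agreed to about 2 mm for case50, case100 and case200. For case500, one oblique wrist view at the edge of the picture was about 4 mm off.
- **Arm position:** On one return to the stack the arm came to rest about 4 mm short in y. I corrected this before gripping w200.
- **Contact forces:** The largest force felt was about 23 N, when w100 touched its case's floor. No scale contact was intended, and the fingertips stayed above the pan by my estimates. The stack did take about 6–8 N through the weights as the fingers closed.

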